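Chuck a setting ring gauge for probe zeroing

ROBOT

A 6-joint arm with a two-finger parallel gripper is mounted at the origin on a cart in front of the work surface, level with it; the furniture and walls round the work are solid. World frame = base frame: x ahead of the robot, y to its left, z up, the work surface at z = 0. Lengths are in m, angles in degrees, forces in N, time in s.
With the tool pointing down it reaches from about 0.35 to 0.875 m from the base axis. Payload 4.2 kg.
Tool frame: the origin (TCP) lies on the front face of the gripper's body, between the roots of the fingers; the fingertips stand 70 mm ahead of it and the grasp point (between the pads) lies 51 mm ahead of it (r.nose_length is the distance from the TCP to the fingertips, in m); z points along the fingers, y is the direction in which the jaws open and shut (so a half turn about z gives the same grasp; the last joint's range is limited). The gripper opens to 87 mm and grips with 3 to 60 N. Pads are 19 mm wide; open, the fingers measure 117 mm over their backs; the gripper's body (75 mm by 190 mm) begins 51 mm behind the grasp point.
Start: joints at [86.608, 22.042, 0.453, 0, -68.411, -14.817], TCP at [0.195, 0.594, 0.292] pointing down, gripper open.
Joint ranges: [-179.83, 179.83], [-69.29, 118.12], [-61.27, 80.66], [-181.25, 117.63], [-171.15, -9.14], [-177.46, 177.46]. Speed limits (degrees/s): [159.86, 159.86, 180, 180, 180, 180].

INTERFACE

Orientations are given as a 3x3 rotation matrix whose columns are the frame's x, y, z axes.
In Python, from station import telemetry, capture, order, r gives the robot as it stands.
- The arm moves only by the tool drive_tool, never from a script. Its argument "series" is a list of rows, each a list of 4 numbers: the shift along the tool's x, y, z as a fraction of full scale, then the turn about the tool's z as a fraction of full scale. In form: [[dx, dy, dz, turn], ...]. A call has 1 to 10 rows; each row is the pose to reach, as a shift and turn from the pose commanded when the call began, along the tool's axes at that moment; what a row does not reach only later rows make up. Full scale, the value 1, is 0.12 m for a shift and 2 rad for a turn. A row lasts 1/8 s, in which the tool goes at most 62.5 mm and 10.7 degrees, less where a joint would pass 70% of its speed; a pose out of reach is approached as far as the arm can. A call with a number of a shift or a turn outside -1 to 1 is refused whole. A call with a gripper value outside its range is refused whole. "fingers" is the finger opening in mm, from 0 to 87, set as the call begins (left out, the last holds). The fingers move at their own pace and stop on an object; the grip force is fixed at half the most. Time passes only in rows, so rows that repeat a pose let the fingers close. It gives the time, the measured TCP pose, the force and the opening at its end, in the units of the state.
- telemetry.sense(): the state, without advancing time (a new reading comes with each control period).
- capture(name): name is "scene" or "side" or "wrist"; returns a dict with "color" (400x640x3 uint8, blue, green, red), "fx", "fy", "cx", "cy" (pixels), "k1" (the pictures are not rectified: a ray, as slopes to the right and down, at radius r is drawn at 1 + k1 r^2 times it, then the intrinsics apply), "eye" and "attitude" of the camera in the world; the wrist camera has in their place "mount" (4x4, takes a point from camera to tool coordinates, whose origin is the TCP and whose axes are the flange's). Camera axes: x right, y up, looking along -z (the intrinsics and any distortion apply to the point x, -y, -z); pixel columns grow to the right and rows downward; lengths in m; the calibration is good to about 2 mm. A picture is of the moment at which its call begins: read the wrist's pose just before it. There is no depth.
- order.finish_job(): hands the job in, once; it reports no verdict.
The state is a dict: "time_s": time; "joints": joint angles; "joint_velocities": joint speeds; "effort": joint torques, N m; "tcp_pos": TCP position; "ee_rot": TCP orientation; "wrist_force": force on the tool from outside, world axes, zero at the start; "moment": the same for the moment, N m; "gripper_width": opening from 0.0 (shut) to 1.0 (fully open).
Only numpy, scipy, OpenCV 4.12 (cv2) and the standard library are available. Lean on these libraries where they do the work, as an engineer would, in place of code of your own. Each camera call takes 0.05 s, during which the arm holds its last target. There are 200 camera calls.

TASK

The steel setting ring gauge has to be held in the lever-operated three-jaw chuck so that a bore probe can be zeroed on it. Swing the chuck's handle counter-clockwise (seen from above) to open the jaws, set the ring gauge down flat on the chuck's face between the three jaws without dropping it, then swing the handle clockwise until all three jaws grip the gauge firmly and it stays gripped when you let go. Leave the tape roll, the blower and the bottle where they are.

Things in the scene. Friction and masses are not known exactly. Their poses are not given: they have to be found in the camera images.
- chuck: Dark round three-jaw chuck (head 101 mm across, knurled steel handle ring 112 mm across, 24 to 44 mm above the bench) fixed face-up on a 150 x 150 x 12 mm aluminium plate; it does not move. Origin on the bench under the chuck axis, z up. With the jaws wide open the handle arm points 0.70 rad counter-clockwise (from above) of its -x axis; jaw_1 lies on +x.
- chuck_face (a point): Centre of the chuck's flat face, on its axis, 70 mm above the bench; axes as the chuck's. The gauge lies on this face when loaded: underside 70, centre 79, top 88 mm above the bench.
- handle_ring (a joint): Turn q of the handle ring about the vertical chuck axis, rad: 0 = jaws wide open, up to 1.4, grows clockwise seen from above (closing). Each jaw face is 34.5 - 8.0*q mm from the axis, so the gauge is touched at q about 0.69. Dry friction of 0.4 Nm (3.4 N at the grip) holds it where it is left; self-locking: tightened with about 10 N at the grip, it keeps its hold.
- handle_grip_mid (a point): Middle of the black upright grip at the end of the handle arm: a round plastic grip 24 mm in diameter and 50 mm tall (41 to 91 mm above the bench; this point is at 66 mm), 118 mm from the chuck axis, free to revolve on its own spindle. The steel arm below it is 16 mm wide, top at 39 mm. Its axes turn with the ring.
- ring_gauge_center (a point): Centre (half-way up) of the loose setting ring gauge: a plain grey steel ring, 58 mm outside diameter, 25 mm bore, 18 mm high, 0.2 kg, lying flat on the bench at the start (centre at 9 mm). z is the ring's axis. The jaws reach 7 mm up its side when loaded, so grip only its upper 10 mm, fingertips 8 mm or more above its underside.
- ring_gauge: The same ring gauge; origin at the centre of its underside.
- jaw_1: One of three steel jaws, 18 mm long, 14 mm wide, standing 7 mm above the chuck's face. Origin at the foot of its gripping face, on the chuck's face; its x axis points radially outward. It slides radially, driven by the handle ring.
- jaw_2: Second jaw, as jaw_1, 120 degrees counter-clockwise from it.
- jaw_3: Third jaw, as jaw_1, 240 degrees counter-clockwise from it.
- tape_roll: Bystander: pale roll of tape lying flat, 94 mm across, 19 mm high (larger than the gauge, big open middle). Origin at the centre of its underside.
- blower: Bystander: black rubber dust blower with a red nozzle, lying, 150 mm long, 47 mm high. Origin on the bench under it.
- alcohol_bottle: Bystander: white wash bottle with a red cap and bent spout, 62 x 82 x 179 mm, upright. Origin at the centre of its underside.
There are look-alikes about, which are no part of the job. Of the things like the ring_gauge, leave any that is blue, green or turquoise; of the rest the smaller one is meant.

How it is judged:
By the outcome, as a careful person would: the job done as asked, in the order asked, and still so for the second after the job is handed in, with the robot touching nothing.
It also fails if it takes over 64 s, if anything falls off the work surface, if the arm or the gripper's body presses on something with over 40 N, if the wrist force passes 120 N, or if a joint passes its speed limit or range.

## Working session

There is one attempt and no reset: what is moved stays moved. The work goes in short steps, Python scripts to look and compute and a tool call to move; the robot and the scene stay as the last step left them, time stands still between calls to the robot, and variables do not carry over. Pictures are saved under pics/ and viewed, about 8 in all and at most 12, crops included, and the job is handed in when it is done.

Besides the shell and the picture viewer there is one more tool, called after "Request:" in YAML: its name, and indented under it one key for each argument. drive_tool: Moves the arm, as the interface text tells. Shift numbers are shares of 0.12 m and turn numbers shares of 2 rad, none past 1 either way. Its arguments: {"type":"object","properties":{"series":{"type":"array","items":{"type":"array","items":{"type":"number","minimum":-1,"maximum":1}}},"fingers":{"type":"number"}},"required":["series"]}

```bash
mkdir -p pics; ls; cat > h.py <<'E'
import numpy as np, cv2
from station import telemetry, capture, order, r
def cam(n):
    s=telemetry.sense(); c=capture(n)
    if 'mount' in c:
        T=np.eye(4);T[:3,:3]=s['ee_rot'];T[:3,3]=s['tcp_pos'];T=T@np.array(c['mount'])
        c['R']=T[:3,:3];c['e']=T[:3,3]
    else:
        c['R']=np.array(c['attitude']);c['e']=np.array(c['eye'])
    return c
def ray(c,u,v):
    x=(u-c['cx'])/c['fx'];y=(v-c['cy'])/c['fy']
    p=cv2.undistortPoints(np.array([[[float(u),float(v)]]]),np.array([[c['fx'],0,c['cx']],[0,c['fy'],c['cy']],[0,0,1.]]),np.array([c['k1'],0,0,0.]))[0,0]
    return c['R']@np.array([p[0],-p[1],-1.])
def hit(c,u,v,z):
    d=ray(c,u,v);return c['e']+d*(z-c['e'][2])/d[2]
def proj(c,P):
    q=c['R'].T@(np.array(P)-c['e']);a,b=q[0]/-q[2],-q[1]/-q[2];k=1+c['k1']*(a*a+b*b)
    return c['fx']*a*k+c['cx'],c['fy']*b*k+c['cy']
E
python3 - <<'E'
from h import *
s=telemetry.sense();print(s)
for n in('scene','wrist','side'):
    c=cam(n);cv2.imwrite(f'pics/{n}0.png',c['color']);print(n,c['fx'],c['cx'],c['cy'],c['k1'],c['e'].round(3),c['R'].round(2).tolist())
a=cv2.imread('pics/scene0.png');b=cv2.imread('pics/side0.png')
E
```

```text
pics
{'time_s': 0.0, 'joints': array([ 8.66083910e+01,  2.20887305e+01,  3.78703735e-01, -2.94633341e-02,
       -6.84121232e+01, -1.48157511e+01]), 'joint_velocities': array([-0.02610283, -0.03674648, -0.0351499 , -0.07122287,  0.05349623,
       -0.11124362]), 'effort': array([ 1.37600468e-04, -3.90668392e+01,  1.87405121e+01,  4.21974555e+00,
        1.08983635e-02, -2.01283342e-04]), 'tcp_pos': array([0.19512633, 0.59326721, 0.29117227]), 'ee_rot': array([[ 9.49872654e-01, -3.12636495e-01, -6.03445457e-04],
       [-3.12637066e-01, -9.49870336e-01, -2.09985001e-03],
       [ 8.32948075e-05,  2.18324952e-03, -9.99997613e-01]]), 'wrist_force': array([ 0.10683528,  0.32013289, -0.00347689]), 'moment': array([-0.03038753, -0.01111162, -0.01629271]), 'gripper_width': 1.0001745437146483}
scene 393.79620167706804 324.08862740554906 203.1748725310337 -0.02368986570770205 [0.097 0.609 0.836] [[-0.73, 0.52, -0.45], [-0.69, -0.53, 0.5], [0.02, 0.67, 0.74]]
wrist 322.70544325849903 328.0680157470005 200.0352601340606 -0.05905977003583976 [0.261 0.572 0.384] [[-0.31, 0.92, 0.24], [-0.95, -0.3, -0.08], [0.0, -0.25, 0.97]]
side 369.7435116356785 317.25610784796413 203.1841301524896 -0.01172331563506731 [0.299 0.906 0.39 ] [[-0.96, 0.08, -0.26], [-0.27, -0.34, 0.9], [-0.02, 0.94, 0.35]]
```

View pics/scene0.png

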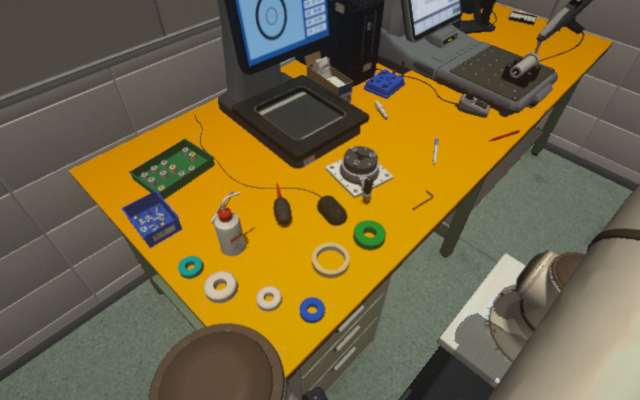

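View pics/wrist0.png

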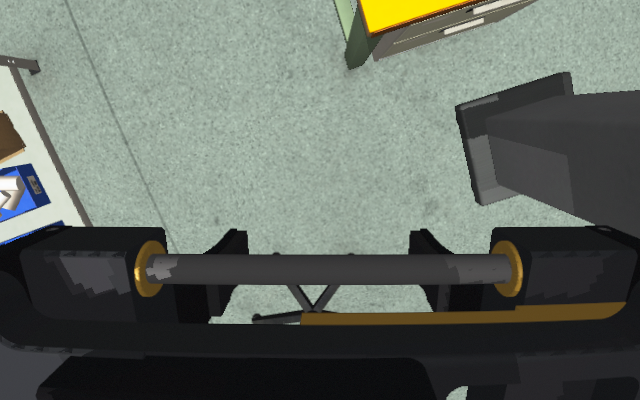

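The scene view shows the chuck at (362,165) with its grip at about (367,188), and the tape at (331,260). The colourless rings are at (220,286), the larger, and (269,298), the smaller, which is the gauge. The wrist view shows only the floor.

```bash
python3 - <<'E'
from h import *
c=cam('scene')
im=c['color'];hsv=cv2.cvtColor(im,cv2.COLOR_BGR2HSV)
m=((hsv[...,1]<110)&(hsv[...,2]>90)).astype(np.uint8)
def blob(u,v):
    n,l,st,ce=cv2.connectedComponentsWithStats(m)
    x0=l[v-12:v+13,u-20:u+21];ids=np.bincount(x0[x0>0]);i=ids.argmax()
    k,_=cv2.findContours((l==i).astype(np.uint8),cv2.RETR_EXTERNAL,cv2.CHAIN_APPROX_NONE)
    return max(k,key=len)[:,0]
for n,u,v in(('gauge',269,298),('big',220,286),('tape',331,260)):
    k=blob(u,v);P=np.array([hit(c,a,b,0.012)[:2] for a,b in k]);(x,y),rad=cv2.minEnclosingCircle(P.astype(np.float32));print(n,x,y,rad)
for n,u,v,z in(('chuckface',361,160,.07),('griptop',368,181,.091),('gripmid',367,188,.066),('blower',283,208,.02),('bottlebase',232,250,0),('bottle cap',225,213,.15),('black',332,210,.02),('green',370,234,.01),('hexkey',423,200,0),('blue',312,309,.01),('dark scanner corner',305,158,.02),('bench corner',75,172,0),('bench',205,320,0),('bench R',440,205,0)):
    print(n,hit(c,u,v,z).round(3))
cv2.imwrite('pics/crop1.png',cv2.resize(im[130:220,310:410],None,fx=6,fy=6,interpolation=cv2.INTER_CUBIC))
E
```

```text
gauge 0.48701927065849304 0.36052125692367554 0.031334973871707916
big 0.591763973236084 0.41904720664024353 0.042236123234033585
tape 0.4613848924636841 0.17786015570163727 0.04045021906495094
chuckface [ 0.603 -0.104  0.07 ]
griptop [ 0.521 -0.033  0.091]
gripmid [ 0.52  -0.031  0.066]
blower [0.662 0.154 0.02 ]
bottlebase [0.663 0.332 0.   ]
bottle cap [0.656 0.329 0.15 ]
black [0.561 0.065 0.02 ]
green [0.437 0.05  0.01 ]
hexkey [ 0.409 -0.163  0.   ]
blue [0.396 0.31  0.01 ]
dark scanner corner [ 0.767 -0.035  0.02 ]
bench corner [1.24  0.489 0.   ]
bench [0.553 0.493 0.   ]
bench R [ 0.363 -0.181  0.   ]
```

View pics/crop1.png

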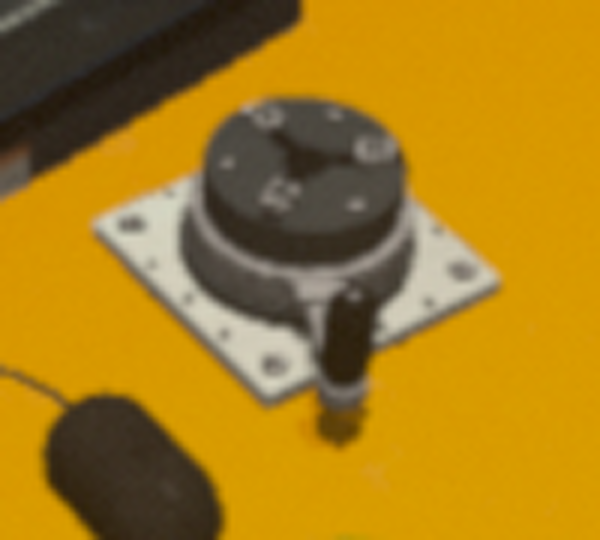

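The crop shows the chuck, with jaws near crop pixels (268,115), (375,150) and (278,193), and the grip at (350,340). I'll move above the chuck for a close look.

Request:
drive_tool:
  series:
    - [0.9,1,0,0]
    - [0.9,1,0,0]
    - [0.9,1,0,0]
    - [0.9,1,0,0]

```text
time_s: 0.7
tcp_pos: [0.2611, 0.4437, 0.2927]
ee_rot: [[0.949, -0.315, -0.0], [-0.315, -0.949, 0.0], [-0.0, -0.0, -1.0]]
wrist_force: [0.3, 1.3, -0.5]
gripper_width: 1.002
```

Request:
drive_tool:
  series:
    - [0.9,1,0,0]
    - [0.9,1,0,0]
    - [0.9,1,0,0]
    - [0.9,1,0,0]

```text
time_s: 1.2
tcp_pos: [0.3259, 0.2971, 0.2924]
ee_rot: [[0.949, -0.315, 0.0], [-0.315, -0.949, 0.0], [-0.0, -0.0, -1.0]]
wrist_force: [0.2, 0.4, -0.1]
gripper_width: 1.001
```

Request:
drive_tool:
  series:
    - [0.9,1,0,0]
    - [0.9,1,0,0]
    - [0.9,1,0,0]
    - [0.9,1,0,0]

```text
time_s: 1.7
tcp_pos: [0.3914, 0.1501, 0.2922]
ee_rot: [[0.949, -0.315, 0.0], [-0.315, -0.949, 0.0], [0.0, -0.0, -1.0]]
wrist_force: [0.6, 1.0, 0.2]
gripper_width: 1.002
```

Request:
drive_tool:
  series:
    - [0.9,1,0,0]
    - [0.9,1,0,0]
    - [0.9,1,0,0]
    - [0.9,1,0,0]

```text
time_s: 2.2
tcp_pos: [0.457, 0.0026, 0.2919]
ee_rot: [[0.949, -0.314, -0.0], [-0.314, -0.949, -0.0], [-0.0, 0.0, -1.0]]
wrist_force: [0.3, -0.3, 0.5]
gripper_width: 1.004
```

Request:
drive_tool:
  series:
    - [0.0,0.3,0,0]
    - [0.0,0.3,0,0]
    - [0.0,0.3,0,0]
    - [0.0,0.3,0,0]

```text
time_s: 2.7
tcp_pos: [0.4448, -0.0303, 0.2923]
ee_rot: [[0.951, -0.311, 0.0], [-0.311, -0.951, 0.0], [0.0, -0.0, -1.0]]
wrist_force: [-1.6, 0.1, -0.2]
gripper_width: 1.001
```

```bash
python3 - <<'E'
from h import *
c=cam('wrist');cv2.imwrite('pics/w1.png',c['color'])
s=telemetry.sense();print(s['time_s'],s['tcp_pos'],s['joints'].round(1),s['ee_rot'].round(3).tolist())
print(proj(c,[.603,-.104,.07]),proj(c,[.52,-.032,.09]))
E
```

```text
2.75 [ 0.44472839 -0.0304382   0.29230027] [ 17.1   4.3 -23.3  -0.  -62.5  54.8] [[0.95, -0.311, 0.0], [-0.311, -0.95, 0.0], [0.0, -0.0, -1.0]]
(np.float64(351.96054395313945), np.float64(-4.158699517575002)) (np.float64(303.9002304581073), np.float64(112.15932348108798))
```

View pics/w1.png

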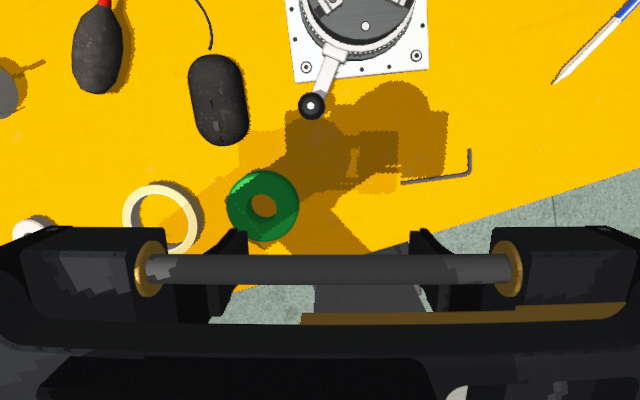

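The wrist view shows the grip top at (311,103) and the chuck cut off at the top edge. The robot moves ahead 90 mm to see all of it.

Request:
drive_tool:
  series:
    - [0.75,0,0,0]
    - [0.75,0,0,0]
    - [0.75,0,0,0]
    - [0.75,0,0,0]

```text
time_s: 3.25
tcp_pos: [0.5294, -0.0592, 0.2919]
ee_rot: [[0.95, -0.312, -0.001], [-0.312, -0.95, 0.0], [-0.001, 0.0, -1.0]]
wrist_force: [-0.1, 0.1, 0.9]
gripper_width: 1.003
```

```bash
python3 - <<'E'
from h import *
c=cam('wrist');cv2.imwrite('pics/w2.png',c['color'])
x0,y0=220,20
cv2.imwrite('pics/w2c.png',cv2.resize(c['color'][0:225,220:450],None,fx=2.6,fy=2.6,interpolation=cv2.INTER_CUBIC))
import pickle;pickle.dump(c,open('w2.pkl','wb'))
E
```

```text
(no output)
```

View pics/w2c.png

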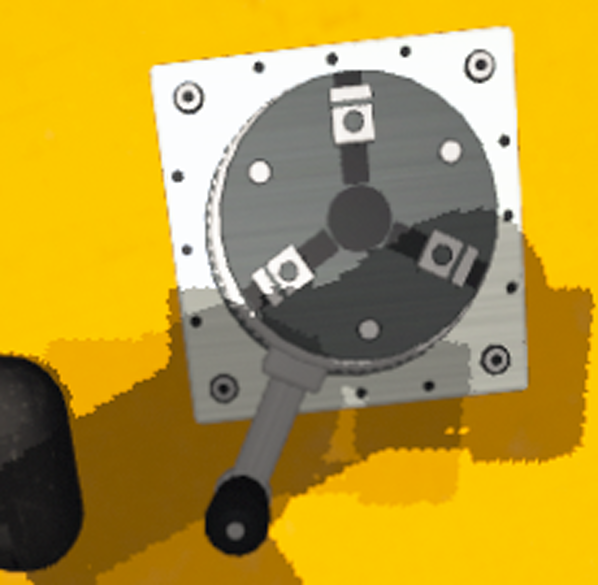

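The crop shows the face centre at crop (359,217), the jaws at (353,120), (288,270) and (442,256), and the grip top at (235,530).

```bash
python3 - <<'E'
from h import *
import pickle;c=pickle.load(open('w2.pkl','rb'))
f=lambda u,v,z:hit(c,220+u/2.6-.3,v/2.6-.3,z)[:2]
ctr=f(359,217,.07)
js=np.array([f(*p,.077) for p in((353,122),(288,270),(442,256))])
h=np.array([f(*p,.07) for p in((259,171),(450,151),(369,329))])
pl=np.array([f(*p,.012) for p in((188,97),(480,66),(496,360),(224,389))])
E=np.array([f(*p,.07) for p in((220,217),(497,217),(359,69),(362,363))])
print('hole',ctr,'screws',h.mean(0),'plate',pl.mean(0),'jaws',js.mean(0),'edge',E.mean(0))
g=f(235,530,.091)
C=(h.mean(0)+pl.mean(0)+ctr)/3
an=lambda d:np.degrees(np.arctan2(d[1],d[0]))
print('jaw ang',[an(j-C) for j in js],[np.linalg.norm(j-C) for j in js],'plate',an(pl[1]-pl[2]),an(pl[0]-pl[3]),'screws',[an(j-C) for j in h])
print('grip',g,np.linalg.norm(g-C),an(g-C))
E
```

```text
hole [ 0.61409071 -0.11588183] screws [ 0.613643   -0.11592543] plate [ 0.61326584 -0.11594572] jaws [ 0.61349077 -0.11581159] edge [ 0.61349895 -0.11599763]
jaw ang [np.float64(-11.887455582836694), np.float64(107.3554526189781), np.float64(-132.91508605064416)] [np.float64(0.031131857221597396), np.float64(0.031415266122081044), np.float64(0.03175190038223162)] plate -11.985496267319277 -11.985313839559478 screws [np.float64(47.81149792221996), np.float64(-72.16219511805686), np.float64(168.11887958519785)]
grip [ 0.523359   -0.03911312] 0.11855119109033511 139.61957411446926
```

Request:
drive_tool:
  series:
    - [-0.097,-0.14,0,-0.087]
    - [-0.097,-0.14,0.4,-0.087]
    - [-0.097,-0.14,0.9,-0.087]
    - [-0.097,-0.14,0.9,-0.087]
    - [-0.097,-0.14,0.9,-0.087]
  fingers: 60

```text
time_s: 3.92
tcp_pos: [0.5253, -0.0397, 0.1866]
ee_rot: [[0.99, -0.142, 0.004], [-0.142, -0.99, -0.0], [0.004, -0.0, -1.0]]
wrist_force: [0.2, -0.0, 0.3]
gripper_width: 0.695
```

```bash
python3 - <<'E'
from h import *
s=telemetry.sense();print(s['time_s'],s['tcp_pos'],s['ee_rot'].round(3).tolist(),s['gripper_width'])
R=s['ee_rot'];print((R.T@(np.array([.5236,-.0396,.119])-s['tcp_pos'])/.12).round(3))
c=cam('side');cv2.imwrite('pics/s1.png',c['color'])
E
```

```text
3.925 [ 0.52527081 -0.03968359  0.18660336] [[0.99, -0.142, 0.004], [-0.142, -0.99, -0.0], [0.004, -0.0, -1.0]] 0.6953487539940271
[-0.016  0.001  0.563]
```

Request:
drive_tool:
  series:
    - [0,0,0.3,0]
    - [0,0,0.54,0]
    - [0,0,0.54,0]
    - [0,0,0.54,0]

```text
time_s: 4.47
tcp_pos: [0.5257, -0.0398, 0.1218]
ee_rot: [[0.99, -0.143, 0.005], [-0.143, -0.99, 0.0], [0.004, -0.001, -1.0]]
wrist_force: [0.4, 0.6, 0.8]
gripper_width: 0.692
```

Request:
drive_tool:
  series:
    - [0,0,0,0]
    - [0,0,0,0]
    - [0,0,0,0]
    - [0,0,0,0]
  fingers: 15

```text
time_s: 4.97
tcp_pos: [0.5241, -0.04, 0.1196]
ee_rot: [[0.99, -0.143, 0.0], [-0.143, -0.99, 0.0], [0.0, -0.0, -1.0]]
wrist_force: [-1.1, 0.5, 0.5]
gripper_width: 0.321
```

```bash
cat > arc.py <<'E'
from h import *
import sys
a0,a1,n=map(float,sys.argv[1:4]);C=np.array([.6136,-.1159])
s=telemetry.sense();R=s['ee_rot']
print(s['time_s'],s['tcp_pos'].round(4),s['wrist_force'].round(1),'mm',s['gripper_width']*87)
d=s['tcp_pos'][:2]-C;print('now r',np.hypot(*d),'ang',np.degrees(np.arctan2(d[1],d[0]))%360)
p=lambda a:np.append(C+.118*np.array([np.cos(np.radians(a)),np.sin(np.radians(a))]),s['tcp_pos'][2])
for a in np.linspace(a0,a1,int(n)+1)[1:]:print(round(a,1),(R.T@(p(a)-p(a0))/.12).round(3))
E
python3 arc.py 139.7 172 5
```

```text
4.975 [ 0.5241 -0.04    0.1196] [-1.1  0.5  0.5] mm 27.889725851501026
now r 0.11734769198640618 ang 139.69624935853165
146.2 [-0.053  0.097 -0.   ]
152.6 [-0.096  0.2   -0.   ]
159.1 [-0.126  0.306 -0.   ]
165.5 [-0.144  0.415 -0.   ]
172.0 [-0.15   0.526 -0.   ]
```

Request:
drive_tool:
  series:
    - [0,0,0,0]
    - [0,0,0,0]
    - [-0.053,0.097,0,0]
    - [-0.096,0.2,0,0]
    - [-0.126,0.306,0,0]
    - [-0.144,0.415,0,0]
    - [-0.15,0.526,0,0]
    - [-0.15,0.526,0,0]
    - [-0.15,0.526,0,0]

```text
time_s: 6.1
tcp_pos: [0.4971, -0.1009, 0.1195]
ee_rot: [[0.99, -0.144, -0.001], [-0.144, -0.99, -0.001], [-0.001, 0.001, -1.0]]
wrist_force: [-0.0, -4.2, 1.1]
gripper_width: 0.266
```

```bash
python3 arc.py 172 205.5 5
```

```text
6.1 [ 0.4971 -0.1009  0.1195] [-0.  -4.2  1.1] mm 23.126628203068535
now r 0.11750344577413725 ang 172.6593665897864
178.7 [0.007 0.115 0.   ]
185.4 [0.028 0.228 0.   ]
192.1 [0.061 0.338 0.   ]
198.8 [0.108 0.443 0.   ]
205.5 [0.166 0.542 0.001]
```

Request:
drive_tool:
  series:
    - [0.007,0.115,0,0]
    - [0.028,0.228,0,0]
    - [0.061,0.338,0,0]
    - [0.108,0.443,0,0]
    - [0.166,0.542,0,0]
    - [0.166,0.542,0,0]
    - [0.166,0.542,0,0]

```text
time_s: 6.98
tcp_pos: [0.508, -0.1679, 0.1195]
ee_rot: [[0.99, -0.144, 0.001], [-0.144, -0.99, -0.001], [0.001, 0.001, -1.0]]
wrist_force: [0.3, -3.0, 0.4]
gripper_width: 0.268
```

```bash
python3 arc.py 205.5 206 1
```

```text
6.975 [ 0.508  -0.1679  0.1195] [ 0.3 -3.   0.4] mm 23.279249160336143
now r 0.11769338759127591 ang 206.2468811682622
206.0 [0.005 0.007 0.   ]
```

Request:
drive_tool:
  series:
    - [0,0,0,0]
    - [0,0,0,0]
    - [0,0,-0.3,0]
    - [0,0,-1,0]
    - [0,0,-1,0]
    - [0,0,-1,0]
  fingers: 60

```text
time_s: 7.72
tcp_pos: [0.5081, -0.1666, 0.2413]
ee_rot: [[0.99, -0.143, 0.004], [-0.143, -0.99, 0.0], [0.004, -0.001, -1.0]]
wrist_force: [-0.3, -0.1, 0.1]
gripper_width: 0.682
```

Request:
drive_tool:
  series:
    - [-0.28,-0.87,0,0]
    - [-0.28,-0.87,0,0]
    - [-0.28,-0.87,0,0]
  fingers: 87

```text
time_s: 8.1
tcp_pos: [0.4879, -0.0566, 0.2379]
ee_rot: [[0.99, -0.139, -0.004], [-0.139, -0.99, 0.0], [-0.003, 0.0, -1.0]]
wrist_force: [0.7, 0.7, 0.6]
gripper_width: 0.939
```

Request:
drive_tool:
  series:
    - [-0.28,-0.87,0,0]
    - [-0.28,-0.87,0,0]
    - [-0.28,-0.87,0,0]

```text
time_s: 8.48
tcp_pos: [0.4703, 0.0508, 0.2383]
ee_rot: [[0.99, -0.14, -0.002], [-0.14, -0.99, -0.001], [-0.002, 0.001, -1.0]]
wrist_force: [-0.7, -0.4, -0.1]
gripper_width: 0.996
```

Request:
drive_tool:
  series:
    - [-0.28,-0.87,0,0]
    - [-0.28,-0.87,0,0]
    - [-0.28,-0.87,0,0]

```text
time_s: 8.85
tcp_pos: [0.4526, 0.1585, 0.2384]
ee_rot: [[0.99, -0.141, -0.002], [-0.141, -0.99, -0.001], [-0.001, 0.001, -1.0]]
wrist_force: [-0.2, -0.2, 0.2]
gripper_width: 0.999
```

Request:
drive_tool:
  series:
    - [-0.28,-0.87,0,0]
    - [-0.28,-0.87,0,0]
    - [-0.28,-0.87,0,0]

```text
time_s: 9.22
tcp_pos: [0.4347, 0.2663, 0.2384]
ee_rot: [[0.99, -0.142, -0.001], [-0.142, -0.99, -0.001], [-0.001, 0.001, -1.0]]
wrist_force: [-0.5, -0.3, -0.7]
gripper_width: 0.997
```

Request:
drive_tool:
  series:
    - [-0.28,-0.87,0,0]
    - [-0.28,-0.87,0,0]
    - [-0.28,-0.87,0,0]
    - [-0.28,-0.87,0,0]
    - [-0.28,-0.87,0,0]

```text
time_s: 9.85
tcp_pos: [0.4167, 0.3717, 0.2392]
ee_rot: [[0.989, -0.145, -0.001], [-0.145, -0.989, -0.001], [-0.0, 0.001, -1.0]]
wrist_force: [-0.0, 0.7, -0.7]
gripper_width: 1.001
```

```bash
python3 - <<'E'
from h import *
c=cam('wrist');cv2.imwrite('pics/w3.png',c['color'])
import pickle;pickle.dump(c,open('w3.pkl','wb'))
s=telemetry.sense();print(s['time_s'],s['tcp_pos'],s['joints'].round(1));print(proj(c,[.487,.3605,.018]))
hsv=cv2.cvtColor(c['color'],cv2.COLOR_BGR2HSV)
m=((hsv[...,1]<90)&(hsv[...,2]>60)).astype(np.uint8);m[225:]=0
k,_=cv2.findContours(m,cv2.RETR_EXTERNAL,cv2.CHAIN_APPROX_NONE)
for q in k:
    if len(q)>60:
        P=np.array([hit(c,a,b,.018)[:2] for a,b in q[:,0]],np.float32);print(cv2.boundingRect(q),cv2.minEnclosingCircle(P),len(q)>4 and cv2.fitEllipse(P))
E
```

```text
9.9 [0.41663897 0.37198498 0.23941767] [ 58.4  18.2 -13.5  -0.  -58.4  23.3]
(np.float64(329.04520380304604), np.float64(113.09785621913126))
(567, 213, 73, 12) ((0.33310467004776, 0.08256077766418457), 0.04355058819055557) ((0.33343130350112915, 0.047671496868133545), (0.01044155191630125, 0.12784571945667267), 175.41998291015625)
(300, 82, 60, 63) ((0.4864486753940582, 0.3606090545654297), 0.02900202013552189) ((0.4866568446159363, 0.36036890745162964), (0.05617910251021385, 0.056516438722610474), 60.315677642822266)
(470, 69, 93, 99) ((0.4565046429634094, 0.18117809295654297), 0.046899039298295975) ((0.4569786787033081, 0.1812693327665329), (0.09086877107620239, 0.09239444136619568), 17.90723991394043)
(204, 0, 86, 54) ((0.5857610702514648, 0.42100003361701965), 0.038981977850198746) ((0.5764294266700745, 0.4208979904651642), (0.04807063192129135, 0.07998206466436386), 167.8876190185547)
(0, 0, 216, 225) ((0.5015851855278015, 0.6025019884109497), 0.15283788740634918) ((0.5083092451095581, 0.5966769456863403), (0.24454300105571747, 0.2584742307662964), 67.30255889892578)
```

View pics/w3.png

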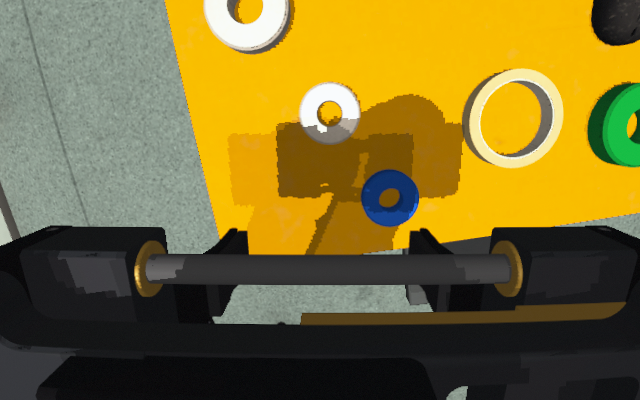

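The wrist view shows the gauge at (330,113), fitted at (0.4866, 0.3605) with a 29.0 mm radius. The blue ring at (390,198) is clear of the fingers.

Request:
drive_tool:
  series:
    - [0.59,0.01,0,0.032]
    - [0.59,0.01,0.3,0.032]
    - [0.59,0.01,0.7,0.032]
    - [0.59,0.01,0.7,0.032]
    - [0.59,0.01,0.7,0.032]
    - [0.59,0.01,0.7,0.032]
    - [0.59,0.01,0.7,0.032]

```text
time_s: 10.78
tcp_pos: [0.4864, 0.3629, 0.1573]
ee_rot: [[0.979, -0.206, 0.002], [-0.206, -0.979, 0.002], [0.002, -0.003, -1.0]]
wrist_force: [0.6, 0.3, -0.5]
gripper_width: 1.002
```

```bash
cat > to.py <<'E'
from h import *
import sys
P=np.array([float(a) for a in sys.argv[1:4]]);s=telemetry.sense();R=s['ee_rot']
print(s['time_s'],s['tcp_pos'].round(4),s['wrist_force'].round(1),s['moment'].round(2),'mm',round(s['gripper_width']*87,1),'y ang',np.degrees(np.arctan2(R[1,1],R[0,1]))%180)
print('need',(R.T@(P-s['tcp_pos'])/.12).round(3))
E
python3 to.py .4866 .3605 .081
```

```text
10.775 [0.4864 0.3629 0.1573] [ 0.6  0.3 -0.5] [ 0.  0. -0.] mm 87.2 y ang 78.11948662510807
need [0.005 0.021 0.636]
```

Request:
drive_tool:
  series:
    - [0.005,0.015,0.3,0]
    - [0.005,0.015,0.58,0]
    - [0.005,0.015,0.58,0]
    - [0.005,0.015,0.58,0]
    - [0.005,0.015,0.58,0]

```text
time_s: 11.4
tcp_pos: [0.487, 0.3613, 0.0878]
ee_rot: [[0.979, -0.206, 0.002], [-0.206, -0.979, 0.003], [0.002, -0.003, -1.0]]
wrist_force: [0.5, 0.6, -0.0]
gripper_width: 0.997
```

```bash
python3 to.py .4866 .3605 .081
```

```text
11.4 [0.487  0.3613 0.0878] [ 0.5  0.6 -0. ] [ 0.01 -0.04 -0.01] mm 86.8 y ang 78.11913467744634
need [-0.002  0.007  0.056]
```

Request:
drive_tool:
  series:
    - [0,0,0.053,0]
    - [0,0,0.053,0]
    - [0,0,0.053,0]

```text
time_s: 11.78
tcp_pos: [0.4863, 0.3603, 0.0795]
ee_rot: [[0.978, -0.206, 0.0], [-0.206, -0.978, -0.0], [0.0, 0.0, -1.0]]
wrist_force: [0.0, 0.3, -0.2]
gripper_width: 0.998
```

Request:
drive_tool:
  series:
    - [0,0,0,0]
    - [0,0,0,0]
    - [0,0,0,0]
    - [0,0,0,0]
    - [0,0,0,0]
    - [0,0,0,0]
    - [0,0,0,0]
  fingers: 40

```text
time_s: 12.65
tcp_pos: [0.4863, 0.3603, 0.0795]
ee_rot: [[0.978, -0.206, -0.0], [-0.206, -0.978, -0.0], [-0.0, 0.0, -1.0]]
wrist_force: [-0.6, -0.7, -0.4]
gripper_width: 0.645
```

```bash
python3 to.py .6136 -.1159 .151
```

```text
12.65 [0.4863 0.3603 0.0795] [-0.6 -0.7 -0.4] [-0.12 -0.07  0.  ] mm 56.1 y ang 78.09512794773657
need [ 1.857  3.664 -0.596]
```

Request:
drive_tool:
  series:
    - [0,0,-0.3,0]
    - [0,0,-0.7,0]
    - [0,0,-1,0]
    - [0,0,-1,0]

```text
time_s: 13.15
tcp_pos: [0.4872, 0.3615, 0.2026]
ee_rot: [[0.979, -0.206, 0.005], [-0.206, -0.979, 0.005], [0.003, -0.006, -1.0]]
wrist_force: [-0.1, 0.5, -3.0]
gripper_width: 0.645
```

Request:
drive_tool:
  series:
    - [0.15,0.3,0,0]
    - [0.3,0.6,0,0]
    - [0.464,0.916,0,0]
    - [0.464,0.916,0,0]

```text
time_s: 13.65
tcp_pos: [0.5174, 0.2383, 0.1973]
ee_rot: [[0.978, -0.21, -0.004], [-0.21, -0.978, -0.003], [-0.004, 0.003, -1.0]]
wrist_force: [0.4, 0.4, -1.9]
gripper_width: 0.644
```

Request:
drive_tool:
  series:
    - [0.15,0.3,0,0]
    - [0.3,0.6,0,0]
    - [0.464,0.916,0,0]
    - [0.464,0.916,0,0]

```text
time_s: 14.15
tcp_pos: [0.5495, 0.1205, 0.1978]
ee_rot: [[0.978, -0.21, -0.003], [-0.21, -0.978, -0.001], [-0.003, 0.002, -1.0]]
wrist_force: [-0.4, 0.5, -2.3]
gripper_width: 0.647
```

Request:
drive_tool:
  series:
    - [0.15,0.3,0,0]
    - [0.3,0.6,0,0]
    - [0.464,0.916,0,0]
    - [0.464,0.916,0,0]

```text
time_s: 14.65
tcp_pos: [0.5817, 0.0023, 0.1981]
ee_rot: [[0.978, -0.209, -0.002], [-0.209, -0.978, -0.0], [-0.002, 0.001, -1.0]]
wrist_force: [-0.4, 0.7, -3.0]
gripper_width: 0.645
```

Request:
drive_tool:
  series:
    - [0.1,0.2,0,0]
    - [0.2,0.4,0,0]
    - [0.3,0.6,0,0]
    - [0.3,0.6,0,0]
    - [0.3,0.6,0,0]

```text
time_s: 15.28
tcp_pos: [0.6018, -0.0731, 0.1988]
ee_rot: [[0.979, -0.205, -0.001], [-0.205, -0.979, 0.0], [-0.001, -0.0, -1.0]]
wrist_force: [-0.1, 0.4, -2.8]
gripper_width: 0.648
```

```bash
python3 to.py .6136 -.1159 .151;python3 - <<'E'
from h import *
c=cam('wrist');cv2.imwrite('pics/w4.png',c['color'])
c=cam('side');cv2.imwrite('pics/s4.png',c['color']);print(proj(c,[.6136,-.1159,.1]))
E
```

```text
15.275 [ 0.6018 -0.0731  0.1988] [-0.1  0.4 -2.8] [0.01 0.01 0.02] mm 56.3 y ang 78.16309904253119
need [0.17  0.329 0.398]
(np.float64(310.1020200026492), np.float64(169.7240731957697))
```

View pics/w4.png

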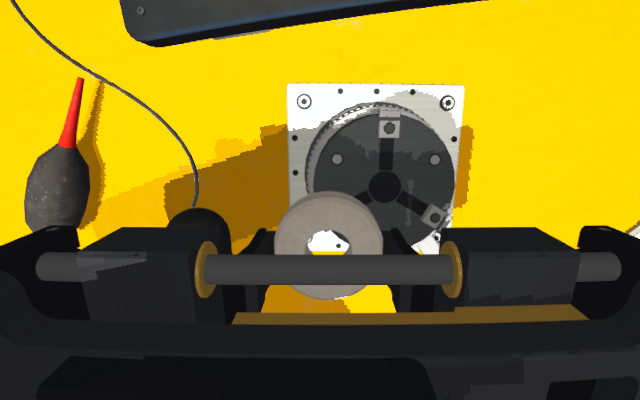

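The wrist view shows the gauge held level at (328,245), the chuck hole at (384,186), and the jaws opened outward.

```bash
python3 - <<'E'
from h import *
c=cam('wrist');s=telemetry.sense()
g=hit(c,328.5,245,s['tcp_pos'][2]-.0615);print('gauge',g,g-s['tcp_pos'])
print('hole',hit(c,384.5,186.5,.07))
pl=np.array([hit(c,*p,.012) for p in((304,101.5),(447,103))]);print(pl.mean(0)-[.0,0,0],np.linalg.norm(pl[0]-pl[1]))
# head circle
im=c['color'];gr=cv2.GaussianBlur(cv2.cvtColor(im,cv2.COLOR_BGR2GRAY),(3,3),0)
E
```

```text
gauge [ 0.60607868 -0.07401363  0.13789309] [ 0.0041644  -0.00064324 -0.0615    ]
hole [ 0.61362117 -0.11609364  0.07      ]
[ 0.67212752 -0.12858763  0.012     ] 0.12046581836687324
```

```bash
python3 - <<'E'
from h import *
c=cam('wrist');s=telemetry.sense();t=s['tcp_pos']
a=np.linspace(0,6.283,200)
for dx in(0,.002,.004):
    o=t+dx*s['ee_rot'][:,0]
    for z in(-.0615,-.0795):
        p=np.array([proj(c,o+[.029*np.cos(k),.029*np.sin(k),z]) for k in a]);print(dx,z,p.min(0).round(1),p.max(0).round(1))
im=c['color']
print(im[180:200:1,328].tolist());print(im[285:305,328].tolist())
E
python3 to.py .6136 -.1159 .151
```

```text
0 -0.0615 [273.1 198.3] [384.9 301.7]
0 -0.0795 [278.2 190.2] [379.6 285. ]
0.002 -0.0615 [272.9 194.4] [385.1 298.4]
0.002 -0.0795 [278.1 186.6] [379.7 282. ]
0.004 -0.0615 [272.7 190.4] [385.3 295.2]
0.004 -0.0795 [278. 183.] [379.9 278.9]
[[54, 54, 52], [54, 54, 52], [55, 54, 53], [54, 54, 54], [54, 54, 53], [55, 55, 54], [55, 55, 53], [52, 53, 51], [52, 53, 51], [53, 54, 51], [64, 68, 69], [87, 94, 100], [98, 107, 114], [99, 107, 114], [98, 106, 113], [96, 105, 111], [99, 108, 114], [109, 119, 127], [116, 127, 135], [116, 127, 135]]
[[114, 124, 132], [123, 134, 142], [124, 135, 144], [126, 136, 146], [125, 137, 146], [125, 135, 145], [122, 134, 142], [122, 133, 142], [121, 133, 141], [121, 132, 142], [122, 133, 142], [123, 132, 142], [124, 133, 143], [122, 132, 141], [103, 113, 121], [46, 127, 173], [17, 130, 190], [17, 130, 190], [10, 129, 189], [9, 129, 190]]
15.475 [ 0.602  -0.0736  0.1995] [-0.4 -0.1 -1.7] [-0.04  0.01 -0.03] mm 56.2 y ang 78.17223082203556
need [0.167 0.325 0.404]
```

Request:
drive_tool:
  series:
    - [0.08,0.16,0,0]
    - [0.165,0.325,0,0]
    - [0.165,0.325,0,0]
    - [0.165,0.325,0.15,0]
    - [0.165,0.325,0.3,0]
    - [0.165,0.325,0.3,0]
    - [0.165,0.325,0.3,0]
    - [0.165,0.325,0.3,0]

```text
time_s: 16.48
tcp_pos: [0.6139, -0.1169, 0.1646]
ee_rot: [[0.979, -0.206, 0.002], [-0.206, -0.979, -0.0], [0.002, -0.0, -1.0]]
wrist_force: [-0.1, -0.2, -1.0]
gripper_width: 0.648
```

```bash
python3 to.py .6132 -.1159 .1495
```

```text
16.475 [ 0.6139 -0.1169  0.1646] [-0.1 -0.2 -1. ] [-0.   -0.01 -0.04] mm 56.4 y ang 78.10167760691103
need [-0.008 -0.007  0.125]
```

Request:
drive_tool:
  series:
    - [-0.008,-0.007,0.04,0]
    - [-0.008,-0.007,0.08,0]
    - [-0.008,-0.007,0.1,0]
    - [-0.008,-0.007,0.11,0]
    - [-0.008,-0.007,0.11,0]
    - [-0.008,-0.007,0.11,0]

```text
time_s: 17.23
tcp_pos: [0.6127, -0.1159, 0.1504]
ee_rot: [[0.978, -0.206, 0.0], [-0.206, -0.978, -0.0], [0.0, -0.0, -1.0]]
wrist_force: [-0.5, 1.2, -2.4]
gripper_width: 0.645
```

```bash
python3 to.py .6132 -.1159 .1495
```

```text
17.225 [ 0.6127 -0.1159  0.1504] [-0.5  1.2 -2.4] [-0.04 -0.01 -0.01] mm 56.1 y ang 78.09731000195085
need [ 0.004 -0.001  0.008]
```

Request:
drive_tool:
  series:
    - [0.004,0,0.004,0]
    - [0.004,0,0.008,0]
    - [0.004,0,0.008,0]

```text
time_s: 17.6
tcp_pos: [0.6132, -0.116, 0.1495]
ee_rot: [[0.979, -0.206, 0.0], [-0.206, -0.979, -0.0], [0.0, 0.0, -1.0]]
wrist_force: [-0.8, -0.2, -1.5]
gripper_width: 0.647
```

Request:
drive_tool:
  series:
    - [0,0,0.004,0]
    - [0,0,0.004,0]
    - [0,0,0.004,0]

```text
time_s: 17.98
tcp_pos: [0.6133, -0.116, 0.1495]
ee_rot: [[0.979, -0.206, 0.001], [-0.206, -0.979, -0.0], [0.001, 0.0, -1.0]]
wrist_force: [-1.2, 0.2, 3.3]
gripper_width: 0.648
```

Request:
drive_tool:
  series:
    - [0,0,0,0]
    - [0,0,0,0]
    - [0,0,0,0]
    - [0,0,0,0]
    - [0,0,-0.1,0]
    - [0,0,-0.5,0]
    - [0,0,-0.9,0]
    - [0,0,-0.9,0]
  fingers: 87

```text
time_s: 18.98
tcp_pos: [0.6153, -0.1162, 0.2631]
ee_rot: [[0.979, -0.206, 0.012], [-0.206, -0.979, -0.001], [0.012, -0.002, -1.0]]
wrist_force: [-0.3, -0.8, -0.3]
gripper_width: 1.002
```

Request:
drive_tool:
  series:
    - [-0.4,0.3,0,0]
    - [-0.78,0.61,0,0]
    - [-0.78,0.61,0,0]
    - [-0.78,0.61,0,0]
    - [-0.78,0.61,0,0]
  fingers: 60

```text
time_s: 19.6
tcp_pos: [0.5074, -0.1679, 0.2568]
ee_rot: [[0.979, -0.206, 0.0], [-0.206, -0.979, -0.0], [0.0, -0.0, -1.0]]
wrist_force: [-0.6, -0.1, -0.5]
gripper_width: 0.696
```

```bash
python3 to.py .5077 -.168 .119;python3 - <<'E'
from h import *
c=cam('wrist');cv2.imwrite('pics/w5.png',c['color']);print(proj(c,[.6136,-.1159,.088]))
E
```

```text
19.6 [ 0.5074 -0.1679  0.2568] [-0.6 -0.1 -0.5] [-0.03  0.06 -0.05] mm 60.6 y ang 78.13203547181526
need [0.002 0.    1.148]
(np.float64(234.75524492549854), np.float64(84.11742187974363))
```

View pics/w5.png

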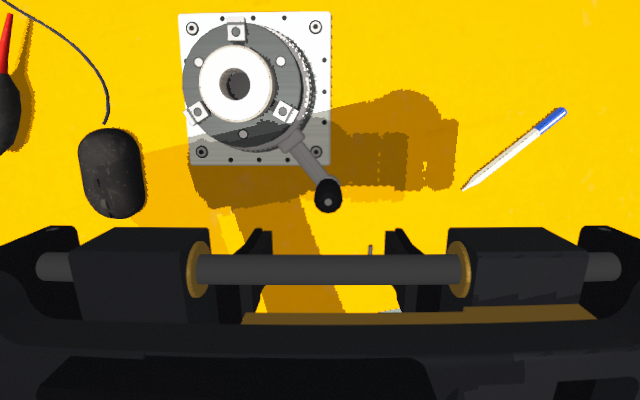

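The gauge sits flat and centred on the face, at (236,84) against a predicted (235,84), inside the three open jaws. The grip top is at (328,202). Next is the grip, then closing.

Request:
drive_tool:
  series:
    - [0,0,0.3,0]
    - [0,0,0.58,0]
    - [0,0,0.58,0]

```text
time_s: 20.02
tcp_pos: [0.5055, -0.1678, 0.1846]
ee_rot: [[0.979, -0.206, -0.007], [-0.206, -0.979, 0.0], [-0.007, 0.001, -1.0]]
wrist_force: [-0.1, 0.7, 0.6]
gripper_width: 0.691
```

Request:
drive_tool:
  series:
    - [0,0,0.3,0]
    - [0,0,0.55,0]
    - [0,0,0.55,0]
    - [0,0,0.55,0]
    - [0,0,0.55,0]

```text
time_s: 20.65
tcp_pos: [0.5076, -0.1683, 0.1231]
ee_rot: [[0.979, -0.206, 0.004], [-0.206, -0.979, -0.0], [0.004, -0.0, -1.0]]
wrist_force: [0.3, -1.0, 0.3]
gripper_width: 0.692
```

Request:
drive_tool:
  series:
    - [0,0,0,0]
    - [0,0,0,0]
    - [0,0,0,0]
    - [0,0,0,0]
    - [0,0,0,0]
    - [0,0,0,0]
  fingers: 15

```text
time_s: 21.4
tcp_pos: [0.5067, -0.1681, 0.1213]
ee_rot: [[0.979, -0.206, 0.001], [-0.206, -0.979, 0.0], [0.0, -0.0, -1.0]]
wrist_force: [0.2, 0.4, -1.5]
gripper_width: 0.274
```

```bash
python3 arc.py 206.2 174 5
```

```text
21.4 [ 0.5067 -0.1681  0.1213] [ 0.2  0.4 -1.5] mm 23.814752584457995
now r 0.11899934675045724 ang 206.01973760093347
199.8 [-0.063 -0.091 -0.   ]
193.3 [-0.116 -0.188 -0.   ]
186.9 [-0.157 -0.29  -0.   ]
180.4 [-0.187 -0.397  0.   ]
174.0 [-0.204 -0.506  0.   ]
```

Request:
drive_tool:
  series:
    - [-0.063,-0.091,0,0]
    - [-0.116,-0.188,0,0]
    - [-0.157,-0.29,0,0]
    - [-0.187,-0.397,0,0]
    - [-0.204,-0.506,0,0]
    - [-0.204,-0.506,0,0]
    - [-0.204,-0.506,0,0]

```text
time_s: 22.28
tcp_pos: [0.4952, -0.1029, 0.1213]
ee_rot: [[0.979, -0.206, 0.0], [-0.206, -0.979, 0.001], [0.0, -0.001, -1.0]]
wrist_force: [2.2, 3.3, -1.6]
gripper_width: 0.269
```

```bash
python3 arc.py 174 162 6
```

```text
22.275 [ 0.4952 -0.1029  0.1213] [ 2.2  3.3 -1.6] mm 23.41613674022037
now r 0.11909562399501593 ang 173.74720912776067
172.0 [-0.003 -0.034  0.   ]
170.0 [-0.005 -0.068  0.   ]
168.0 [-0.005 -0.103  0.   ]
166.0 [-0.004 -0.137  0.   ]
164.0 [-0.003 -0.171  0.   ]
162.0 [ 0.    -0.206  0.   ]
```

Request:
drive_tool:
  series:
    - [0,-0.034,0,0]
    - [-0.003,-0.068,0,0]
    - [-0.003,-0.1,0,0]
    - [-0.003,-0.1,0,0]

```text
time_s: 22.78
tcp_pos: [0.497, -0.0919, 0.1213]
ee_rot: [[0.978, -0.206, -0.0], [-0.206, -0.978, 0.0], [-0.0, 0.0, -1.0]]
wrist_force: [1.7, -2.7, -0.9]
gripper_width: 0.265
```

Request:
drive_tool:
  series:
    - [0,-0.02,0,0]
    - [0,-0.02,0,0]

```text
time_s: 23.02
tcp_pos: [0.4975, -0.0895, 0.1213]
ee_rot: [[0.979, -0.206, -0.0], [-0.206, -0.979, 0.0], [-0.0, 0.0, -1.0]]
wrist_force: [1.6, -3.1, -0.4]
gripper_width: 0.265
```

Request:
drive_tool:
  series:
    - [0,-0.02,0,0]
    - [0,-0.02,0,0]

```text
time_s: 23.28
tcp_pos: [0.498, -0.0872, 0.1212]
ee_rot: [[0.979, -0.206, -0.0], [-0.206, -0.979, 0.0], [-0.0, -0.0, -1.0]]
wrist_force: [0.5, -2.7, 0.5]
gripper_width: 0.267
```

Request:
drive_tool:
  series:
    - [0,-0.02,0,0]
    - [0,-0.02,0,0]

```text
time_s: 23.52
tcp_pos: [0.4986, -0.0848, 0.1213]
ee_rot: [[0.979, -0.206, 0.0], [-0.206, -0.979, 0.0], [0.0, -0.0, -1.0]]
wrist_force: [1.6, -3.9, -1.1]
gripper_width: 0.268
```

Request:
drive_tool:
  series:
    - [0.002,-0.02,0,0]
    - [0.002,-0.02,0,0]

```text
time_s: 23.78
tcp_pos: [0.4993, -0.0827, 0.1212]
ee_rot: [[0.979, -0.206, -0.0], [-0.206, -0.979, -0.0], [-0.0, 0.0, -1.0]]
wrist_force: [1.1, -5.2, -1.1]
gripper_width: 0.267
```

Request:
drive_tool:
  series:
    - [0.002,-0.02,0,0]
    - [0.002,-0.02,0,0]

```text
time_s: 24.02
tcp_pos: [0.4999, -0.0806, 0.1212]
ee_rot: [[0.978, -0.206, -0.001], [-0.206, -0.978, -0.0], [-0.0, 0.0, -1.0]]
wrist_force: [1.7, -6.0, -1.3]
gripper_width: 0.272
```

Request:
drive_tool:
  series:
    - [0.004,-0.03,0,0]
    - [0.004,-0.03,0,0]

```text
time_s: 24.28
tcp_pos: [0.5009, -0.0774, 0.1212]
ee_rot: [[0.979, -0.206, -0.001], [-0.206, -0.979, -0.001], [-0.001, 0.001, -1.0]]
wrist_force: [1.1, -5.8, -0.6]
gripper_width: 0.27
```

Request:
drive_tool:
  series:
    - [0.004,-0.03,0,0]
    - [0.004,-0.03,0,0]

```text
time_s: 24.52
tcp_pos: [0.502, -0.0744, 0.1212]
ee_rot: [[0.979, -0.206, -0.002], [-0.206, -0.979, -0.001], [-0.001, 0.002, -1.0]]
wrist_force: [1.5, -8.6, -0.9]
gripper_width: 0.271
```

Request:
drive_tool:
  series:
    - [0.004,-0.03,0,0]
    - [0.004,-0.03,0,0]

```text
time_s: 24.78
tcp_pos: [0.5031, -0.0715, 0.1212]
ee_rot: [[0.979, -0.206, -0.002], [-0.206, -0.979, -0.002], [-0.002, 0.002, -1.0]]
wrist_force: [1.8, -11.3, 0.4]
gripper_width: 0.268
```

Request:
drive_tool:
  series:
    - [0.006,-0.03,0,0]
    - [0.006,-0.03,0,0]

```text
time_s: 25.02
tcp_pos: [0.5043, -0.0687, 0.1212]
ee_rot: [[0.979, -0.206, -0.003], [-0.206, -0.979, -0.003], [-0.002, 0.003, -1.0]]
wrist_force: [1.1, -12.7, -0.4]
gripper_width: 0.267
```

Request:
drive_tool:
  series:
    - [0.006,-0.03,0,0]
    - [0.006,-0.03,0,0]

```text
time_s: 25.28
tcp_pos: [0.5055, -0.0659, 0.1212]
ee_rot: [[0.979, -0.206, -0.004], [-0.206, -0.979, -0.004], [-0.003, 0.004, -1.0]]
wrist_force: [1.4, -17.1, -0.3]
gripper_width: 0.268
```

Request:
drive_tool:
  series:
    - [0.006,-0.02,0,0]
    - [0.006,-0.02,0,0]
    - [0.006,-0.02,0,0]

```text
time_s: 25.65
tcp_pos: [0.5063, -0.0643, 0.1212]
ee_rot: [[0.978, -0.206, -0.005], [-0.206, -0.978, -0.004], [-0.004, 0.005, -1.0]]
wrist_force: [1.5, -18.5, -0.2]
gripper_width: 0.271
```

```bash
python3 arc.py 155 154 1
```

```text
25.65 [ 0.5063 -0.0643  0.1212] [  1.5 -18.5  -0.2] mm 23.591308476027198
now r 0.11910175699784298 ang 154.30600102961753
154.0 [ 0.004 -0.017 -0.   ]
```

Request:
drive_tool:
  series:
    - [0,0,0,0]
    - [0,0,0,0]
    - [0,0,0,0]
    - [0,0,-0.2,0]
    - [0,0,-0.6,0]
    - [0,0,-1,0]
    - [0,0,-1,0]
    - [0,0,-1,0]
  fingers: 60

```text
time_s: 26.65
tcp_pos: [0.5069, -0.0606, 0.2407]
ee_rot: [[0.978, -0.207, -0.001], [-0.207, -0.978, 0.001], [-0.002, -0.001, -1.0]]
wrist_force: [0.7, 0.1, -0.2]
gripper_width: 0.692
```

```bash
python3 to.py .5077 -.168 .119;python3 - <<'E'
from h import *
c=cam('wrist');cv2.imwrite('pics/w6.png',cv2.resize(c['color'][0:230,300:530],None,fx=2.6,fy=2.6,interpolation=cv2.INTER_CUBIC))
p=proj(c,[.6136,-.1159,.088]);print(p,(p[0]-300)*2.6,p[1]*2.6)
a=np.radians(154.3);p=proj(c,[.6136+.118*np.cos(a),-.1159+.118*np.sin(a),.091]);print((p[0]-300)*2.6,p[1]*2.6)
E
```

```text
26.65 [ 0.5069 -0.0606  0.2407] [ 0.7  0.1 -0.2] [-0.03  0.02  0.01] mm 60.2 y ang 78.07859533126863
need [0.193 0.875 1.013]
(np.float64(373.72968519280045), np.float64(47.933917284563194)) 191.69718150128116 124.62818493986431
87.3553823156947 532.0131951194207
```

View pics/w6.png

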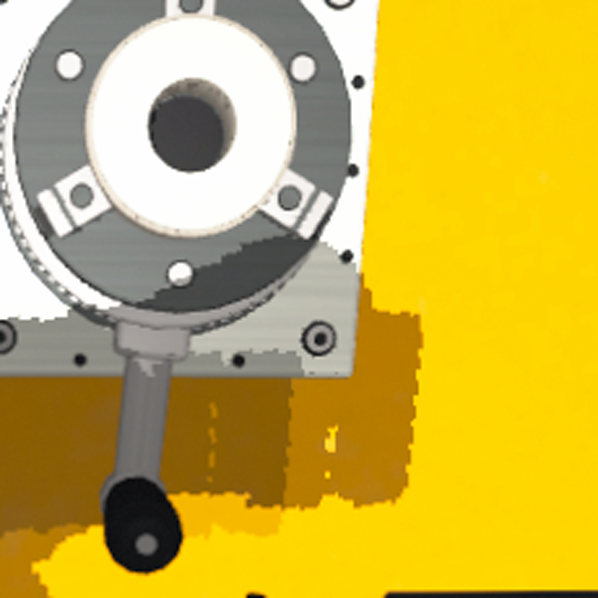

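The gauge is centred with all three jaws touching it. The grip top is at crop (147,545), not the (87,532) expected from the tool angle, so I'll measure the true handle angle.

```bash
python3 - <<'E'
from h import *
c=cam('wrist');C=np.array([.6136,-.1159])
f=lambda u,v,z:hit(c,300+u/2.6-.3,v/2.6-.3,z)[:2]
g=f(147,545,.091);d=g-C;a=np.degrees(np.arctan2(d[1],d[0]));print(g,np.hypot(*d),a,'q',np.radians(207.9-a))
g=c['color']
for u,v in((79,196),(291,198)):
    d=f(u,v,.077)-C;print('jaw screw r',np.hypot(*d))
print('gauge',f(191,125,.088))
E
```

```text
[ 0.49967568 -0.08154711] 0.11899105895756452 163.21976915115812 q 0.7798171388634318
jaw screw r 0.035365175781546805
jaw screw r 0.035691924753635536
gauge [ 0.61327961 -0.11561774]
```

```bash
python3 - <<'E'
from h import *
a=cam('wrist')['color']
for _ in range(10): b=cam('scene')
e=cam('wrist')['color']
print('frame diff max',np.abs(a[:225].astype(int)-e[:225]).max(), 'time',telemetry.sense()['time_s'])
old=cv2.imread('pics/scene0.png').astype(int);d=np.abs(old-b['color']).max(2)
for n,(u,v) in dict(tape=(331,260),blower=(283,208),bottle=(230,235)).items():print(n,d[v-18:v+18,u-18:u+18].mean().round(1))
print(order.finish_job())
E
```

```text
frame diff max 232 time 27.35
tape 10.4
blower 8.8
bottle 9.4
the job is handed in; nothing more can be done
None
```

The ring gauge is held in the chuck, flat on its face, and the job is handed in at about 27 s of the 64 s allowed. There is one open doubt about the final stillness check.

**What I did:**
- **Opening:** I swung the handle counter-clockwise from about q = 1.19 to about 0.03 rad.
- **Loading:** I gripped the smaller colourless ring by its upper part and lowered it until the wrist force showed light contact (about 3 N). It landed within about 1 mm of the chuck axis.
- **Closing:** I swung the handle clockwise until the wrist force reached about 18.5 N (roughly 17 N along the handle's swing), then let go and rose clear.

**Last checks:**
- **Grip:** The close-up after release shows the gauge centred with all three jaws against it. The gauge centre measured (0.6133, -0.1156), against a chuck axis at (0.6136, -0.1159).
- **Handle angle:** The tool position while tightening implied q of about 0.93, but the picture afterwards gives about 0.78, and the jaw positions give about 0.68. The push began to rise steadily at about 0.77, so I take the difference to be the fingers bending. I did not test this with a second push or by tugging the gauge.
- **Stillness (did not pass cleanly):** Two wrist pictures taken about 0.6 s apart differed by up to 232 at some pixel. Sharp edges shifting with slight arm sway could cause that, but I handed in without looking into it.
- **Bystanders:** The arm kept well clear of the tape roll, blower and bottle. The picture patches around them differed from the start by only about 9 to 10 grey levels on average, but I did not view a final scene picture.

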